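# Brush out the blue centrifuge bucket

### The arm

A 6-joint arm with a two-finger parallel gripper is mounted at the origin on the work surface. World frame = base frame: x ahead of the robot, y to its left, z up, the work surface at z = 0. Lengths are in mm, angles in rad, forces in N, time in s.
With the tool pointing down it reaches from about 275 to 750 mm from the base axis. Payload 10.2 kg.
Tool frame: the origin (TCP) lies at the very end of the fingers, on their centre line; the grasp point (between the pads) lies 19 mm behind it (ctrl.grip_depth is the distance from the TCP to the grasp point, in mm); z points along the fingers, x is the direction in which the jaws open and shut, and the axes are right-handed (so a half turn about z gives the same grasp; the last joint's range is limited). The gripper opens to 85 mm and grips with 20 to 120 N. Pads are 22 mm wide; open, the fingers measure 114 mm over their backs; the gripper's body (76 mm by 85 mm) begins 54 mm behind the grasp point. The pads swing forward as they close: fully open they stand 13 mm farther back than shut.
Start: joints at [-0.223, 0.313, 1.498, -0, 1.331, -0.223], TCP at [525.006, -0.013, 205.394] pointing down, gripper open.
Joint ranges: [-2.94, 2.94], [-0.97, 2.17], [0.19, 2.56], [-1.23, 4.37], [0.02, 3.11], [-2.88, 2.88]. Speed limits (rad/s): [2.39, 2.39, 3.01, 3.14, 3.14, 3.14].

### API

Orientations are given as a unit quaternion [w, x, y, z].
In Python, from rig import ctrl gives the robot as it stands.
- The arm moves only by the tool play_rows, never from a script. Its argument "motion" is a list of rows, each a list of 2 entries, a list of its own where there are three numbers: the shift along the tool's x, y, z in mm, then the turn, a rotation vector about the tool's x, y, z in degrees. A call has 1 to 20 rows; each row shifts and turns the commanded pose from where the row before left it, along the tool's axes as they then stand; what a row does not reach is not made up. A row lasts 1/12 s, in which the tool goes at most 41.7 mm and 7.16 degrees, less where a joint would pass 70% of its speed; a pose out of reach is approached as far as the arm can. A call with a gripper value outside its range is refused whole. "fingers" is the finger opening in mm, from 0 to 85.4, set as the call begins (left out, the last holds). The fingers move at their own pace and stop on an object; "squeeze" is the grip in N (left out, the last holds). Time passes only in rows, so rows that do not move let the fingers close. It gives the time, the measured TCP pose, the force and the opening at its end, in the units of the state.
- ctrl.sense(): the state, without advancing time (a new reading comes with each control period).
- ctrl.capture(name): name is "scene" or "side" or "wrist"; returns the picture (420x560x3 uint8, red, green, blue); there is no depth.
- ctrl.get_calibration(name): a dict with "K" (3x3 intrinsics, pixels), "R" (3x3) and "t" (3): a world point X has camera coordinates R X + t; the wrist camera has in their place "tool_from_camera" (4x4, takes a point from camera to tool coordinates, whose origin is the TCP and whose axes are the tool frame's). Camera axes: x right, y down, z forward; pixel columns grow to the right and rows downward; lengths in mm; the calibration is good to about 2 mm. A picture is of the moment at which its call begins: read the wrist's pose just before it. get_calibration takes no time and is no camera call.
- ctrl.finish_job(): hands the job in, once; it reports no verdict.
Trained networks look in the newest picture that a camera, given by its name, has taken for a name from the list of things; names that differ only in an ending like _2 or _b are one class to them, and where a whole thing is asked for, a point or a joint stands for the part that bears it (a point fixed in the world has none). Each returns a list of dicts, best first, with "p" (0 to 1); they miss things now and then, are a little off and sometimes report something else, mostly with a low value. They report only what shows in the picture. A call takes as long as a camera call.
- ctrl.spot_in(camera, name): "position" ([column, row] as shares, 0 to 1, of the picture: columns of its width, rows of its height, amid what is visible of it).
The state is a dict: "time_s": time; "joints": joint angles; "dq": joint speeds; "tau": joint torques, N m; "eef_pos": TCP position; "ee_rot": TCP orientation; "force": force on the tool from outside, world axes, zero at the start; "wrist_torque": the same for the moment, N m; "grip_width": opening from 0.0 (shut) to 1.0 (fully open).
Only numpy, scipy, OpenCV 4.12 (cv2) and the standard library are available. Lean on these libraries where they do the work, as an engineer would, in place of code of your own. Each camera call takes 0.05 s, during which the arm holds its last target. There are 200 camera calls.

### The job

Take the bottle brush out of its stand and brush the inside of the blue centrifuge bucket up and down, upright and in the middle of the bore: at least three times press the bristles onto the bottom with about 5 N and then draw the bristle tip up to within 3 cm of the rim. The rubber cushion at the bottom may lie anywhere from 12 to 57 mm above the bench, so feel for it gently: the brush must never press on the bucket with more than about 10 N. Hang the brush back in the stand as it was, and leave both buckets, the tip box and the tube rack where they stand.

Things in the scene. Friction and masses are not known exactly. Their poses are not given: they have to be found in the camera images.
- brush: Bottle brush hanging upright, 201 mm long, 95 g. Origin: centre of the underside of its white collar (disc 36 mm diameter, 6 mm thick); z up to the handle end. Purple round handle 20-22 mm diameter, z 6 to 76 mm: grip near z = 45 mm, any yaw. Below: steel stem 6 mm diameter to z = -75 mm, then cream/blue bristle head 28 mm diameter, z -75 to -125 mm.
- brush_tip (a point): Centre of the lower end of the unpressed bristle head, 125 mm below the collar's underside; fixed to the stem. The bristle head is springy along the stem: it gives about 0.5 mm per newton pushed on its tip, at most 15 mm; this point does not show that.
- stand: Fixed steel brush stand. Origin: centre of the underside of its 140 x 100 x 12 mm base; z up. On top a fork plate, x -55 to 53 mm, 56 mm wide, 6 mm thick, top face 155 mm up; its slot, 16 mm wide, runs along x at y = 0 from the open mouth at x = -55 mm to its end at x = -22 mm. A post 56 mm wide under the plate at x = 52 mm; nothing above the plate.
- stand_seat (a point): Where the brush's origin lies when it hangs properly: stem in the slot, collar on the two prongs; 155 mm up, at x = -30, y = 0 mm of the stand. The bristle head cannot pass up through the slot: lift the brush 10 to 20 mm, draw it out along the stand's -x by 50 mm or more, then raise it; put it back by the same way.
- bucket: Blue centrifuge bucket, loose, open at the top: round, 76 mm outer diameter (two 6 mm lugs at its own +y and -y near the rim), bore 64 mm diameter, 120 mm tall, about 0.6 kg. Origin: centre of its underside; z up. Inside lies a flat black rubber cushion whose top is 12 to 57 mm above the underside, not measured.
- bucket_rim (a point): Centre of the blue bucket's mouth, 120 mm above its underside.
- other_bucket: Orange bucket of the same shape and size, already clean: leave alone. Origin: centre of its underside.
- tip_box: White and yellow pipette tip box, 85 x 120 x 64 mm, leave alone. Origin: centre of its underside.
- tube_rack: Red tube rack, 90 x 130 x 53 mm, leave alone. Origin: centre of its underside.

How it is judged:
By the outcome, as a careful person would: the job done as asked, in the order asked, and still so for the second after the job is handed in, with the robot touching nothing.
It also fails if it takes over 72 s, if anything falls off the work surface, if the arm or the gripper's body presses on something with over 40 N, if the wrist force passes 120 N, or if a joint passes its speed limit or range.

## Working session

There is one attempt and no reset: what is moved stays moved. The work goes in short steps, Python scripts to look and compute and a tool call to move; the robot and the scene stay as the last step left them, time stands still between calls to the robot, and variables do not carry over. Pictures are saved under pics/ and viewed, about 8 in all and at most 12, crops included, and the job is handed in when it is done.

Besides the shell and the picture viewer there is one more tool, called after ">>>" as name(argument=value, ...), one argument or row to a line, values as JSON. play_rows: Moves the arm, as the interface text tells. Its arguments: {"type":"object","properties":{"motion":{"type":"array"},"fingers":{"type":"number"},"squeeze":{"type":"number"}},"required":["motion"]}

```bash
ls; mkdir -p pics
python3 - <<'E'
from rig import ctrl
import cv2
s=ctrl.sense();print(s)
for c in ("scene","side"):
    im=ctrl.capture(c);cv2.imwrite(f"pics/{c}0.png",im[:,:,::-1])
    k=ctrl.get_calibration(c);print(c,k)
    for n in("brush","stand","bucket","other_bucket","tip_box","tube_rack","bucket_rim","stand_seat","brush_tip"):
        print(n,[( [round(d["position"][0]*560),round(d["position"][1]*420)],round(d["p"],2)) for d in ctrl.spot_in(c,n)[:2]])
print(ctrl.get_calibration("wrist"))
E
```

```text
pics
{'time_s': 0.0, 'joints': array([-2.23384449e-01,  3.13449050e-01,  1.49845823e+00, -1.03921034e-05,
        1.33102172e+00, -2.23401957e-01]), 'dq': array([-3.21794404e-04, -9.63819119e-04,  1.10197738e-03, -1.69498651e-03,
       -7.28409505e-04, -2.88235593e-05]), 'tau': array([-5.78409599e-04, -4.12261176e+01, -2.59742296e+01, -3.58453699e-04,
        4.11797926e-03, -1.23038126e-05]), 'eef_pos': array([5.24695205e+02, 6.23292800e-02, 2.04827633e+02]), 'ee_rot': array([-1.43106111e-04,  9.99999777e-01,  9.99108624e-06, -6.52689512e-04]), 'force': array([ 0.97810762,  0.78269405, -0.52805873]), 'wrist_torque': array([-0.02877142, -0.01738558,  0.02680603]), 'grip_width': 1.0002281836177218}
scene {'K': array([[430.70657654,   0.        , 276.89845775],
       [  0.        , 430.70657654, 208.76143936],
       [  0.        ,   0.        ,   1.        ]]), 'R': array([[ 0.62867236,  0.77749043, -0.01672445],
       [ 0.61546269, -0.51057387, -0.60043318],
       [-0.47537012,  0.36718247, -0.79950002]]), 't': array([-375.11345443, -282.44443752, 1181.25308529])}
brush [([71, 23
[... 761 characters left out ...]
00], 0.6)]
tube_rack [([161, 282], 0.95), ([414, 201], 0.53)]
bucket_rim []
stand_seat [([415, 199], 0.8), ([237, 361], 0.47)]
brush_tip [([443, 141], 0.82), ([295, 251], 0.68)]
{'K': array([[359.25220815,   0.        , 284.22848666],
       [  0.        , 359.25220815, 211.19337638],
       [  0.        ,   0.        ,   1.        ]]), 'tool_from_camera': array([[ 9.99999815e-01, -3.67593899e-04, -4.83606978e-04,
         1.83150008e-01],
       [ 4.90832829e-04,  9.58004099e-01,  2.86754086e-01,
        -7.28589432e+01],
       [ 3.57888414e-04, -2.86754270e-01,  9.58004103e-01,
        -1.68866188e+02],
       [ 0.00000000e+00,  0.00000000e+00,  0.00000000e+00,
         1.00000000e+00]])}
```

View pics/scene0.png

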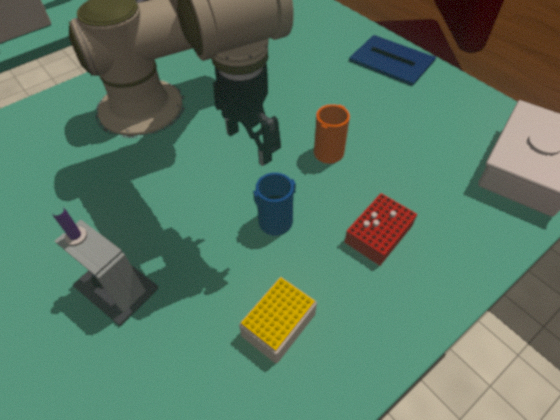

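View pics/side0.png

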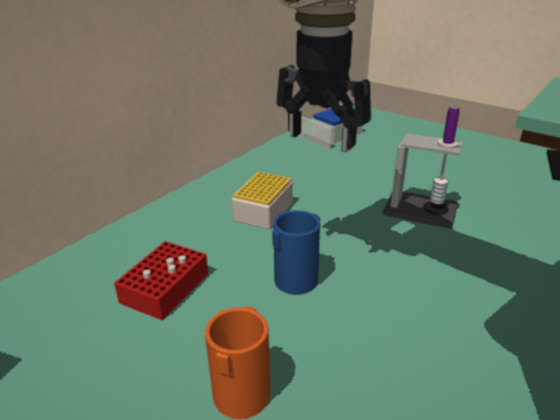

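The two views show the brush hanging in the stand: collar at about scene (75,238) and side (448,143). The blue rim is centred near scene (275,187) and side (297,225). I'll zoom in on the stand and rim.

```bash
cat > h.py <<'E'
import numpy as np,cv2
from rig import ctrl
def ray(c,uv):
    k=ctrl.get_calibration(c);d=k["R"].T@np.linalg.inv(k["K"])@[*uv,1];return -k["R"].T@k["t"],d
def atz(c,uv,z):
    o,d=ray(c,uv);return o+d*(z-o[2])/d[2]
def tri(*obs):
    A=0;b=0
    for c,uv in obs:
        o,d=ray(c,uv);d=d/np.linalg.norm(d);P=np.eye(3)-np.outer(d,d);A=A+P;b=b+P@o
    return np.linalg.solve(A,b)
def proj(c,X):
    k=ctrl.get_calibration(c);p=k["K"]@(k["R"]@X+k["t"]);return p[:2]/p[2]
E
python3 - <<'E'
from h import *
a=cv2.imread("pics/scene0.png");b=cv2.imread("pics/side0.png")
f=lambda i,x,y:cv2.resize(i[y:y+100,x:x+130],None,fx=3,fy=3,interpolation=cv2.INTER_CUBIC)
cv2.imwrite("pics/z.png",np.vstack([np.hstack([f(a,40,200),f(b,370,95)]),np.hstack([f(a,210,160),f(b,230,200)])]))
np.set_printoptions(precision=1,suppress=True)
print("collar",tri(("scene",(75,238)),("side",(448,143))))
print("top",tri(("scene",(63,211)),("side",(453,109))))
print("rim",tri(("scene",(275,187)),("side",(297,225))))
E
```

```text
collar [ 432.3 -310.6  154.9]
top [ 432.2 -302.   225.4]
rim [536.2  44.7 113.4]
```

View pics/z.png

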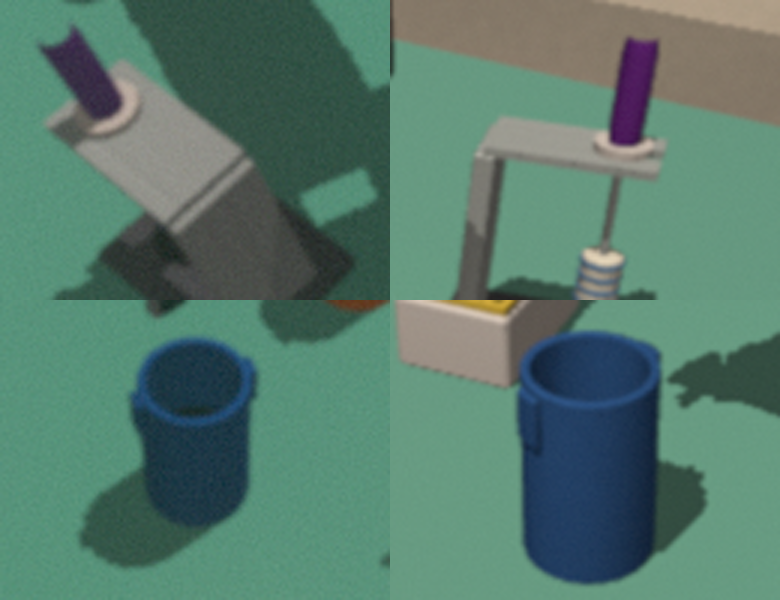

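Run:
```python
from h import *
np.set_printoptions(precision=1,suppress=True)
S=lambda x,y:(40+x/3,200+y/3)
P=[atz("scene",S(*p),155) for p in((46,123),(123,62),(250,158),(170,226))]
print("scene corners");[print(p) for p in P]
T=lambda x,y:(370+(x-390)/3,95+y/3)
Q=[atz("side",T(*p),155) for p in((660,170),(667,143),(503,118),(480,151))]
print("side corners");[print(p) for p in Q]
for C in (P,Q):
    d=(C[2]+C[3]-C[0]-C[1])/2;c=sum(C)/4;L=np.linalg.norm(d);print("len",L,"wid",np.linalg.norm(C[0]-C[1]),"yaw",np.degrees(np.arctan2(d[1],d[0])),"seat",c-d/L*29)
print("rim scene",atz("scene",(275,187),120),"side",atz("side",(296.3,222.7),120))
print("collar z161",atz("scene",S(108,105),158),atz("side",T(625,147),160))
print("handle top z231",atz("scene",S(57,38),231),atz("side",T(643,39),231))
print("orange",atz("scene",(332,116),120),atz("side",(238,329),120))
```

```text
scene corners
[ 418.7 -338.4  155. ]
[ 406.4 -286.7  155. ]
[ 514.1 -259.1  155. ]
[ 525.4 -312.   155. ]
side corners
[ 399.1 -288.   155. ]
[ 410.2 -331.2  155. ]
[ 513.  -307.6  155. ]
[ 501.8 -249.   155. ]
len 110.56989393887577 wid 53.13540203492965 yaw 14.15057030545994 seat [ 438.  -306.1  155. ]
len 107.41358871779147 wid 44.573949752805255 yaw 16.932010905913348 seat [ 428.3 -302.4  155. ]
rim scene [541.8  42.2 120. ] side [534.2  47.  120. ]
collar z161 [ 432.3 -305.9  158. ] [ 426.1 -297.8  160. ]
handle top z231 [ 439.5 -307.1  231. ] [ 427.2 -297.6  231. ]
orange [462.3 269.9 120. ] [455.  276.2 120. ]
```

```bash
cat >> h.py <<'E'
from scipy.spatial.transform import Rotation as Ro
def wcap(name):
    s=ctrl.sense();im=ctrl.capture("wrist")
    cv2.imwrite(f"pics/{name}.png",im[:,:,::-1]);np.savez(f"pics/{name}.npz",p=s["eef_pos"],q=s["ee_rot"]);return s
def watz(name,uv,z):
    k=ctrl.get_calibration("wrist");n=np.load(f"pics/{name}.npz")
    R=Ro.from_quat(np.roll(n["q"],-1)).as_matrix();T=k["tool_from_camera"]
    o=n["p"]+R@T[:3,3];d=R@T[:3,:3]@np.linalg.inv(k["K"])@[*uv,1]
    return o+d*(z-o[2])/d[2]
E
python3 -c "
from h import *
wcap('w0')"
```

>>> play_rows(
  motion=[
    [[0,0,-20],[0,0,0]],
    [[-6,20,-15],[0,0,0]],
    [[-6,20,-10],[0,0,0]],
    [[-6,20,-10],[0,0,0]],
    [[-6,20,-10],[0,0,0]],
    [[-6,20,0],[0,0,0]],
    [[-6,20,0],[0,0,0]],
    [[-6,20,0],[0,0,0]],
    [[-6,20,0],[0,0,0]],
    [[-6,20,0],[0,0,0]],
    [[-6,20,0],[0,0,0]],
    [[-6,20,0],[0,0,0]],
    [[-6,20,0],[0,0,0]],
    [[-6,20,0],[0,0,0]],
    [[-6,15,0],[0,0,0]],
    [[-5,8,0],[0,0,0]],
    [[-3,0,0],[0,0,0]],
    [[0,0,0],[0,0,0]],
    [[0,0,0],[0,0,0]],
  ],
)

```text
time_s: 2.63
eef_pos: [433.2, -282.2, 270.6]
ee_rot: [-0.0, 1.0, 0.0, 0.0]
force: [-0.8, 0.6, 0.3]
grip_width: 1.004
```

```bash
python3 -c "
from h import *
print(wcap('w1')['eef_pos'])
cv2.imwrite('pics/w01.png',np.hstack([cv2.imread('pics/w0.png')[:,90:470],cv2.imread('pics/w1.png')[:,90:470]]))"
```

```text
[ 433.16885905 -282.24092538  270.59751873]
```

View pics/w01.png

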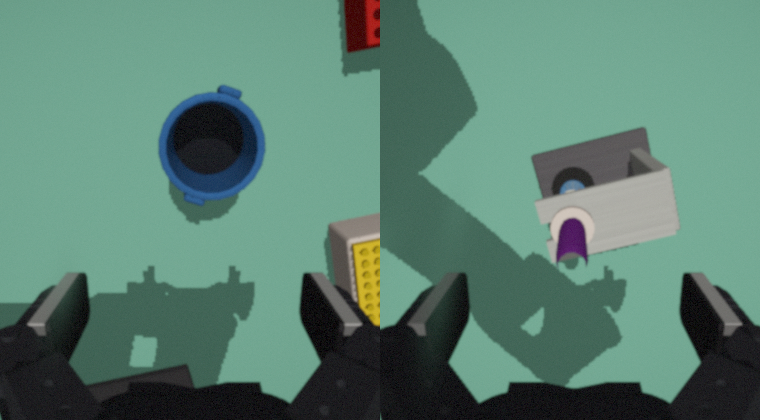

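Left: the blue rim is centred at about full-frame (302.5,146). Right: the collar is at (283,231), and the plate corners are at (388,229), (378,168), (245,203) and (258,255).

```bash
python3 -c "
from h import *
np.set_printoptions(precision=1,suppress=True)
print('rim',watz('w0',(302.5,146),120), 'L/R',watz('w0',(250,146),120),watz('w0',(355,146),120))
print('collar',watz('w1',(283,230),161),'L',watz('w1',(261,230),161),watz('w1',(305,230),161))
print('top',watz('w1',(282,262),231))
P=[watz('w1',p,155) for p in ((388,229),(378,168),(245,203))]
print(P)
im=cv2.imread('pics/w0.png');h=cv2.cvtColor(im,cv2.COLOR_BGR2HSV);m=cv2.inRange(h,(100,90,60),(125,255,255))
c=max(cv2.findContours(m,cv2.RETR_EXTERNAL,cv2.CHAIN_APPROX_NONE)[0],key=cv2.contourArea)
print(cv2.boundingRect(c),cv2.fitEllipse(cv2.convexHull(c)))
n=cv2.imread('pics/w1.png')[120:280,220:400];cv2.imwrite('pics/w1z.png',cv2.resize(n,None,fx=4,fy=3.7,interpolation=cv2.INTER_CUBIC))
"
```

```text
rim [537.9  44.4 120. ] L/R [501.1  44.4 120. ] [574.6  44.4 120. ]
collar [ 432.2 -308.9  161. ] L [ 414.2 -308.9  161. ] [ 450.3 -308.9  161. ]
top [ 431.8 -305.3  231. ]
[array([ 520.3, -310.1,  155. ]), array([ 508.1, -258.5,  155. ]), array([ 401. , -287.5,  155. ])]
(249, 85, 106, 121) ((301.6341247558594, 145.03759765625), (102.78050994873047, 120.07796478271484), 18.264917373657227)
```

View pics/w1z.png

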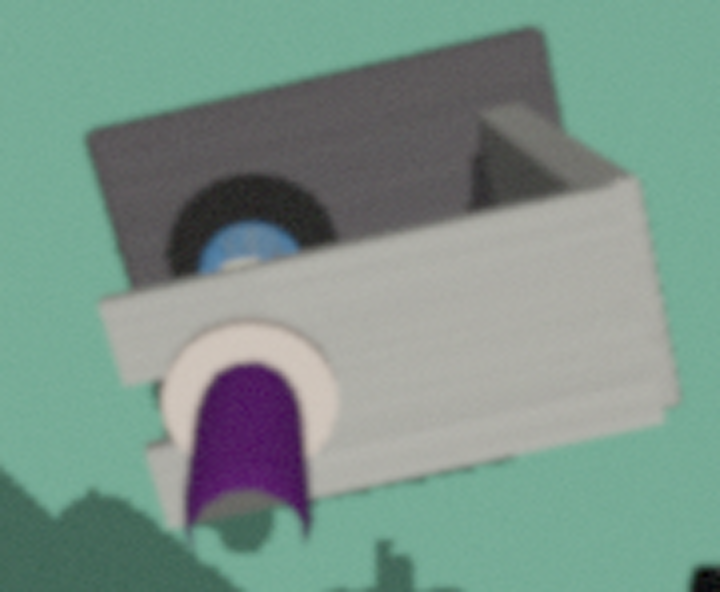

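>>> play_rows(
  motion=[
    [[0,12,0],[0,0,0]],
    [[-1,12,0],[0,0,0]],
    [[0,0,14],[0,0,0]],
    [[0,0,15],[0,0,0]],
    [[0,0,15],[0,0,0]],
    [[0,0,15],[0,0,0]],
    [[0,0,15],[0,0,0]],
    [[0,0,10],[0,0,0]],
    [[0,0,6],[0,0,0]],
    [[0,0,0],[0,0,0]],
    [[0,0,0],[0,0,0]],
  ],
)

```text
time_s: 3.6
eef_pos: [432.2, -307.4, 180.8]
ee_rot: [0.0, 1.0, -0.0, 0.0]
force: [0.3, -0.7, 0.2]
grip_width: 0.998
```

>>> play_rows(
  motion=[
    [[0,0,0],[0,0,0]],
    [[0,0,0],[0,0,0]],
    [[0,0,0],[0,0,0]],
    [[0,0,0],[0,0,0]],
    [[0,0,0],[0,0,0]],
    [[0,0,0],[0,0,0]],
    [[0,0,0],[0,0,0]],
    [[0,0,0],[0,0,0]],
    [[0,0,0],[0,0,0]],
    [[0,0,0],[0,0,0]],
    [[0,0,0],[0,0,0]],
    [[0,0,0],[0,0,0]],
  ],
  fingers=0,
  squeeze=60,
)

```text
time_s: 4.6
eef_pos: [432.0, -307.2, 180.8]
ee_rot: [0.0, 1.0, -0.0, 0.0]
force: [-1.7, 0.6, 5.5]
grip_width: 0.226
```

>>> play_rows(
  motion=[
    [[0,0,-2],[0,0,0]],
    [[0,0,-4],[0,0,0]],
    [[0,0,-4],[0,0,0]],
    [[0,0,-4],[0,0,0]],
    [[0,0,0],[0,0,0]],
    [[0,0,0],[0,0,0]],
    [[0,0,0],[0,0,0]],
  ],
)

```text
time_s: 5.18
eef_pos: [432.0, -306.9, 194.3]
ee_rot: [-0.0, 1.0, -0.0, -0.0]
force: [-0.1, 0.6, -1.7]
grip_width: 0.23
```

```bash
python3 -c "
from h import *
print(wcap('w2'));im=ctrl.capture('side');cv2.imwrite('pics/s2.png',im[:,:,::-1])
a=cv2.resize(cv2.imread('pics/w2.png')[150:350,200:370],None,fx=2.2,fy=2.2);b=cv2.resize(im[80:230,370:530,::-1],(400,440))
cv2.imwrite('pics/c2.png',np.hstack([a,b]))"
```

```text
{'time_s': 5.1833, 'joints': array([-8.39065535e-01,  3.32511165e-01,  1.50050203e+00,  1.36522021e-05,
        1.30886429e+00, -8.39056857e-01]), 'dq': array([-6.29432169e-05,  1.42768625e-03,  2.60780838e-03, -1.78404700e-03,
        7.98803899e-04, -3.14093139e-03]), 'tau': array([ 1.16794679e-02, -4.26053739e+01, -2.62686932e+01,  3.51130693e-04,
        3.31044335e-03, -2.33464584e-05]), 'eef_pos': array([ 431.96169702, -306.939254  ,  194.25179827]), 'ee_rot': array([-1.10363249e-04,  9.99999990e-01, -6.10733416e-06, -9.02500060e-05]), 'force': array([-0.13929378,  0.59982203, -1.71209937]), 'wrist_torque': array([-0.03757243,  0.00989138,  0.01743667]), 'grip_width': 0.23020521812684727}
```

View pics/c2.png

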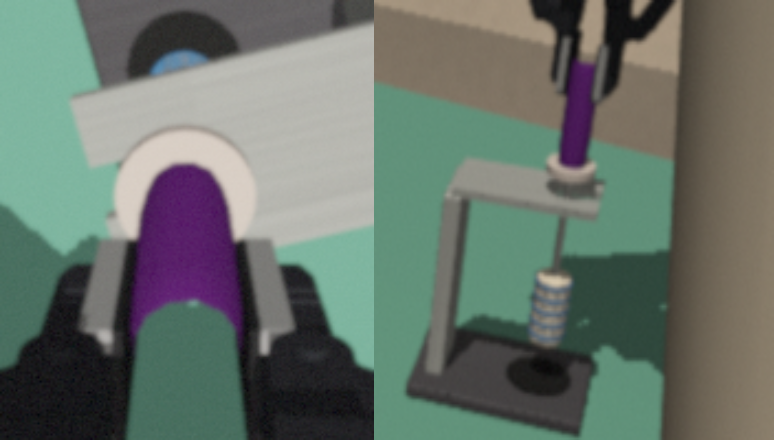

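>>> play_rows(
  motion=[
    [[-3.9,1,0],[0,0,0]],
    [[-7.8,1.9,0],[0,0,0]],
    [[-7.8,1.9,0],[0,0,0]],
    [[-7.8,1.9,0],[0,0,0]],
    [[-7.8,1.9,0],[0,0,0]],
    [[-7.8,1.9,0],[0,0,0]],
    [[-7.8,1.9,0],[0,0,0]],
    [[-7.5,2,0],[0,0,0]],
    [[0,0,-10],[0,0,0]],
    [[0,0,-20],[0,0,0]],
    [[0,0,-20],[0,0,0]],
    [[0,0,-20],[0,0,0]],
    [[0,0,-20],[0,0,0]],
    [[0,0,-20],[0,0,0]],
    [[0,0,-16],[0,0,0]],
    [[0,0,0],[0,0,0]],
  ],
)

```text
time_s: 6.62
eef_pos: [374.4, -322.1, 324.1]
ee_rot: [0.003, 1.0, 0.0, 0.002]
force: [-0.0, -0.2, -0.4]
grip_width: 0.226
```

>>> play_rows(
  motion=[
    [[4,-9,0],[0,0,0]],
    [[8,-18,0],[0,0,0]],
    [[9,-20,0],[0,0,0]],
    [[9,-20,0],[0,0,0]],
    [[9,-20,0],[0,0,0]],
    [[9,-20,0],[0,0,0]],
    [[9,-20,0],[0,0,0]],
    [[9,-20,0],[0,0,0]],
    [[9,-20,0],[0,0,0]],
    [[9,-20,0],[0,0,0]],
    [[9,-20,0],[0,0,0]],
    [[9,-20,0],[0,0,0]],
    [[9,-20,0],[0,0,0]],
    [[9,-20,0],[0,0,0]],
    [[9,-20,0],[0,0,0]],
    [[9,-20,0],[0,0,0]],
    [[9,-20,0],[0,0,0]],
    [[9,-20,0],[0,0,0]],
    [[8,-18,0],[0,0,0]],
  ],
)

```text
time_s: 8.2
eef_pos: [537.5, 45.6, 319.0]
ee_rot: [-0.0, 1.0, 0.0, -0.001]
force: [0.6, -0.3, -0.1]
grip_width: 0.228
```

>>> play_rows(
  motion=[
    [[0,0,0],[0,0,0]],
    [[0,0,0],[0,0,0]],
    [[0,0,0],[0,0,0]],
  ],
)

```text
time_s: 8.45
eef_pos: [537.3, 43.5, 319.6]
ee_rot: [-0.0, 1.0, 0.0, -0.001]
force: [-0.3, 1.1, -0.8]
grip_width: 0.228
```

```bash
python3 -c "
from h import *
wcap('w3')
a=ctrl.capture('scene')[60:240,190:350,::-1];b=ctrl.capture('side')[80:300,220:380,::-1]
w=cv2.imread('pics/w3.png')[80:330,180:400]
f=lambda i,h:cv2.resize(i,(int(i.shape[1]*h/i.shape[0]),h),interpolation=cv2.INTER_CUBIC)
x=np.hstack([f(a,300),f(b,300),f(w,300)]);print(x.shape);cv2.imwrite('pics/c3.png',x)"
```

```text
(300, 748, 3)
```

View pics/c3.png

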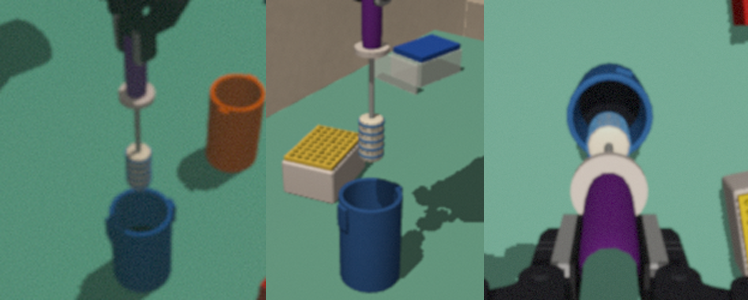

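The brush hangs upright over the mouth, about 2 mm short in x. I'll use the first wrist picture to guess the cushion height before feeling for it.

```bash
python3 -c "
from h import *
im=cv2.imread('pics/w0.png')
k=ctrl.get_calibration('wrist');n=np.load('pics/w0.npz');R=Ro.from_quat(np.roll(n['q'],-1)).as_matrix();T=k['tool_from_camera']
def pr(X):
    c=T[:3,:3].T@(R.T@(X-n['p'])-T[:3,3]);p=k['K']@c;return p[:2]/p[2]
S=6;z0=np.array([240,80])
big=cv2.resize(im[80:205,240:365],None,fx=S,fy=S,interpolation=cv2.INTER_CUBIC);big=cv2.convertScaleAbs(big,alpha=2)
t=np.linspace(0,2*np.pi,90);out=[]
b2=big.copy()
for z,r,col in((120,32,(255,255,255)),(12,32,(0,0,255)),(27,32,(0,165,255)),(42,32,(0,255,255)),(57,32,(0,255,0))):
    q=np.array([(pr(np.array([538+r*np.cos(a),44.4+r*np.sin(a),z]))-z0+.5)*S for a in t]).astype(np.int32)
    cv2.polylines(b2,[q],True,col,1)
x=np.hstack([big,b2]);cv2.imwrite('pics/c4.png',cv2.resize(x,(800,400)))"
```

```text
(no output)
```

View pics/c4.png

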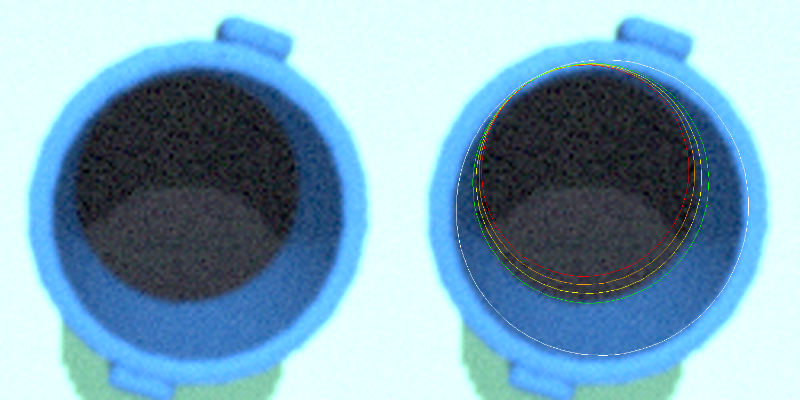

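>>> play_rows(
  motion=[
    [[2,0,0],[0,0,0]],
    [[0,0,10],[0,0,0]],
    [[0,0,15],[0,0,0]],
    [[0,0,15],[0,0,0]],
    [[0,0,15],[0,0,0]],
    [[0,0,15],[0,0,0]],
    [[0,0,10],[0,0,0]],
    [[0,0,5],[0,0,0]],
    [[0,0,0],[0,0,0]],
    [[0,0,0],[0,0,0]],
  ],
)

```text
time_s: 9.43
eef_pos: [540.0, 43.5, 235.8]
ee_rot: [0.0, 1.0, -0.0, 0.0]
force: [0.1, 0.9, 0.2]
grip_width: 0.229
```

The cushion's width suggests a height of roughly 30–50 mm. I'll go down to just above the possible range and then feel in small steps.

>>> play_rows(
  motion=[
    [[-2,0,3],[0,0,0]],
    [[0,0,5],[0,0,0]],
    [[0,0,5],[0,0,0]],
    [[0,0,4],[0,0,0]],
    [[0,0,2],[0,0,0]],
    [[0,0,1],[0,0,0]],
    [[0,0,0],[0,0,0]],
    [[0,0,0],[0,0,0]],
  ],
)

```text
time_s: 10.1
eef_pos: [537.9, 43.6, 215.5]
ee_rot: [0.0, 1.0, -0.0, 0.0]
force: [0.8, 0.8, -0.5]
grip_width: 0.225
```

>>> play_rows(
  motion=[
    [[0,0,1],[0,0,0]],
    [[0,0,1],[0,0,0]],
    [[0,0,1],[0,0,0]],
    [[0,0,0],[0,0,0]],
    [[0,0,0],[0,0,0]],
  ],
)

```text
time_s: 10.52
eef_pos: [537.8, 43.6, 212.4]
ee_rot: [0.0, 1.0, 0.0, -0.0]
force: [0.6, 0.3, -0.6]
grip_width: 0.225
```

>>> play_rows(
  motion=[
    [[0,0,1],[0,0,0]],
    [[0,0,1],[0,0,0]],
    [[0,0,1],[0,0,0]],
    [[0,0,0],[0,0,0]],
    [[0,0,0],[0,0,0]],
  ],
)

```text
time_s: 10.93
eef_pos: [537.8, 43.6, 209.3]
ee_rot: [-0.0, 1.0, -0.0, -0.0]
force: [-0.3, -0.4, -1.1]
grip_width: 0.23
```

>>> play_rows(
  motion=[
    [[0,0,1],[0,0,0]],
    [[0,0,1],[0,0,0]],
    [[0,0,1],[0,0,0]],
    [[0,0,0],[0,0,0]],
    [[0,0,0],[0,0,0]],
  ],
)

```text
time_s: 11.35
eef_pos: [537.8, 43.6, 206.3]
ee_rot: [0.0, 1.0, 0.0, -0.0]
force: [-0.2, 0.1, -1.0]
grip_width: 0.224
```

>>> play_rows(
  motion=[
    [[0,0,1],[0,0,0]],
    [[0,0,1],[0,0,0]],
    [[0,0,1],[0,0,0]],
    [[0,0,0],[0,0,0]],
    [[0,0,0],[0,0,0]],
  ],
)

```text
time_s: 11.77
eef_pos: [537.9, 43.6, 203.5]
ee_rot: [0.0, 1.0, 0.0, 0.0]
force: [0.3, -0.3, 0.5]
grip_width: 0.226
```

>>> play_rows(
  motion=[
    [[0,0,1],[0,0,0]],
    [[0,0,1],[0,0,0]],
    [[0,0,0],[0,0,0]],
    [[0,0,0],[0,0,0]],
  ],
)

```text
time_s: 12.1
eef_pos: [538.0, 43.6, 201.7]
ee_rot: [0.0, 1.0, 0.0, 0.0]
force: [-0.7, 0.4, 3.2]
grip_width: 0.23
```

>>> play_rows(
  motion=[
    [[0,0,0.6],[0,0,0]],
    [[0,0,0],[0,0,0]],
    [[0,0,0],[0,0,0]],
    [[0,0,0],[0,0,0]],
  ],
)

```text
time_s: 12.43
eef_pos: [537.9, 43.6, 201.0]
ee_rot: [0.0, 1.0, 0.0, 0.0]
force: [-0.5, 0.6, 5.2]
grip_width: 0.227
```

```bash
python3 -c "
from h import *
for i in range(5): ctrl.capture('side'); s=ctrl.sense();print(s['force'],s['eef_pos'][2])"
```

```text
[ 0.14955509 -0.72616668  4.77281918] 201.05413838710254
[-0.34194179 -0.18963972  5.68086226] 201.05402607783626
[0.2813971  0.04086285 5.01926052] 201.05458468298806
[-0.34603465  0.44383877  4.90866047] 201.03513326512967
[-0.43271395 -0.40176746  5.63680475] 201.0684852954676
```

>>> play_rows(
  motion=[
    [[0,0,-5],[0,0,0]],
    [[0,0,-10],[0,0,0]],
    [[0,0,-12],[0,0,0]],
    [[0,0,-12],[0,0,0]],
    [[0,0,-10],[0,0,0]],
    [[0,0,-5],[0,0,0]],
    [[0,0,-3],[0,0,0]],
    [[0,0,0],[0,0,0]],
    [[0,0,0],[0,0,0]],
    [[0,0,0],[0,0,0]],
    [[0,0,0],[0,0,0]],
  ],
)

```text
time_s: 13.6
eef_pos: [537.6, 43.6, 257.3]
ee_rot: [-0.0, 1.0, -0.0, -0.001]
force: [0.1, -0.0, -1.3]
grip_width: 0.224
```

>>> play_rows(
  motion=[
    [[0,0,5],[0,0,0]],
    [[0,0,10],[0,0,0]],
    [[0,0,12],[0,0,0]],
    [[0,0,12],[0,0,0]],
    [[0,0,8],[0,0,0]],
    [[0,0,4],[0,0,0]],
    [[0,0,2],[0,0,0]],
    [[0,0,0],[0,0,0]],
    [[0,0,0],[0,0,0]],
    [[0,0,1],[0,0,0]],
    [[0,0,1],[0,0,0]],
    [[0,0,0],[0,0,0]],
    [[0,0,0],[0,0,0]],
    [[0,0,0],[0,0,0]],
  ],
)

```text
time_s: 14.77
eef_pos: [538.0, 43.6, 203.1]
ee_rot: [0.0, 1.0, -0.0, 0.0]
force: [0.2, 0.1, 0.7]
grip_width: 0.225
```

>>> play_rows(
  motion=[
    [[0,0,1],[0,0,0]],
    [[0,0,1],[0,0,0]],
    [[0,0,0],[0,0,0]],
    [[0,0,0],[0,0,0]],
    [[0,0,0],[0,0,0]],
    [[0,0,0],[0,0,0]],
  ],
)

```text
time_s: 15.27
eef_pos: [538.0, 43.6, 201.0]
ee_rot: [0.0, 1.0, -0.0, 0.0]
force: [-0.4, -0.7, 4.8]
grip_width: 0.224
```

>>> play_rows(
  motion=[
    [[0,0,-5],[0,0,0]],
    [[0,0,-10],[0,0,0]],
    [[0,0,-12],[0,0,0]],
    [[0,0,-12],[0,0,0]],
    [[0,0,-10],[0,0,0]],
    [[0,0,-5],[0,0,0]],
    [[0,0,-3],[0,0,0]],
    [[0,0,0],[0,0,0]],
    [[0,0,0],[0,0,0]],
    [[0,0,0],[0,0,0]],
    [[0,0,0],[0,0,0]],
  ],
)

```text
time_s: 16.18
eef_pos: [537.6, 43.6, 257.2]
ee_rot: [-0.0, 1.0, -0.0, -0.001]
force: [-0.9, -0.0, -1.0]
grip_width: 0.227
```

>>> play_rows(
  motion=[
    [[0,0,5],[0,0,0]],
    [[0,0,10],[0,0,0]],
    [[0,0,12],[0,0,0]],
    [[0,0,12],[0,0,0]],
    [[0,0,8],[0,0,0]],
    [[0,0,4],[0,0,0]],
    [[0,0,2],[0,0,0]],
    [[0,0,0],[0,0,0]],
    [[0,0,1],[0,0,0]],
    [[0,0,1],[0,0,0]],
    [[0,0,1],[0,0,0]],
    [[0,0,1],[0,0,0]],
    [[0,0,0],[0,0,0]],
    [[0,0,0],[0,0,0]],
    [[0,0,0],[0,0,0]],
    [[0,0,0],[0,0,0]],
  ],
)

```text
time_s: 17.52
eef_pos: [538.0, 43.5, 201.2]
ee_rot: [0.0, 1.0, -0.0, 0.0]
force: [0.4, 0.0, 4.8]
grip_width: 0.229
```

>>> play_rows(
  motion=[
    [[0,0,-5],[0,0,0]],
    [[0,0,-10],[0,0,0]],
    [[0,0,-12],[0,0,0]],
    [[0,0,-12],[0,0,0]],
    [[0,0,-10],[0,0,0]],
    [[0,0,-5],[0,0,0]],
    [[0,0,-3],[0,0,0]],
    [[0,0,0],[0,0,0]],
    [[0,0,0],[0,0,0]],
    [[0,0,0],[0,0,0]],
    [[0,0,0],[0,0,0]],
  ],
)

```text
time_s: 18.43
eef_pos: [537.6, 43.6, 257.3]
ee_rot: [-0.0, 1.0, 0.0, -0.001]
force: [0.4, -0.3, -0.6]
grip_width: 0.228
```

>>> play_rows(
  motion=[
    [[0,0,5],[0,0,0]],
    [[0,0,10],[0,0,0]],
    [[0,0,12],[0,0,0]],
    [[0,0,12],[0,0,0]],
    [[0,0,8],[0,0,0]],
    [[0,0,4],[0,0,0]],
    [[0,0,2],[0,0,0]],
    [[0,0,0],[0,0,0]],
    [[0,0,1],[0,0,0]],
    [[0,0,1],[0,0,0]],
    [[0,0,1],[0,0,0]],
    [[0,0,1],[0,0,0]],
    [[0,0,0],[0,0,0]],
    [[0,0,0],[0,0,0]],
    [[0,0,0],[0,0,0]],
    [[0,0,0],[0,0,0]],
  ],
)

```text
time_s: 19.77
eef_pos: [538.0, 43.6, 201.1]
ee_rot: [0.0, 1.0, 0.0, 0.0]
force: [-0.3, -0.9, 6.1]
grip_width: 0.224
```

>>> play_rows(
  motion=[
    [[0,0,-5],[0,0,0]],
    [[0,0,-10],[0,0,0]],
    [[0,0,-12],[0,0,0]],
    [[0,0,-12],[0,0,0]],
    [[0,0,-10],[0,0,0]],
    [[0,0,-5],[0,0,0]],
    [[0,0,-3],[0,0,0]],
    [[0,0,0],[0,0,0]],
    [[0,0,0],[0,0,0]],
    [[0,0,0],[0,0,0]],
    [[0,0,0],[0,0,0]],
  ],
)

```text
time_s: 20.68
eef_pos: [537.6, 43.6, 257.3]
ee_rot: [-0.0, 1.0, -0.0, -0.001]
force: [0.4, 0.1, -1.0]
grip_width: 0.228
```

```bash
python3 -c "
from h import *
wcap('w5')
a=ctrl.capture('scene')[90:250,210:340,::-1];b=ctrl.capture('side')[100:300,220:380,::-1]
w=cv2.imread('pics/w5.png')[80:330,180:400]
f=lambda i,h:cv2.resize(i,(int(i.shape[1]*h/i.shape[0]),h),interpolation=cv2.INTER_CUBIC)
x=np.hstack([f(a,320),f(b,320),f(w,320)])[:,:800];cv2.imwrite('pics/c5.png',x)"
```

```text
(no output)
```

View pics/c5.png

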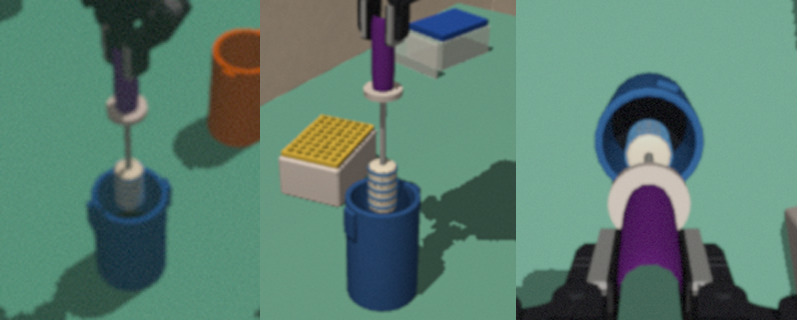

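Four press-and-draw strokes are done. The brush is centred and upright with its tip just inside the rim, so I'll return it.

>>> play_rows(
  motion=[
    [[0,0,-10],[0,0,0]],
    [[0,0,-18],[0,0,0]],
    [[0,0,-18],[0,0,0]],
    [[0,0,-14],[0,0,0]],
    [[0,0,-6],[0,0,0]],
    [[0,0,0],[0,0,0]],
    [[0,0,0],[0,0,0]],
  ],
)

```text
time_s: 21.42
eef_pos: [537.7, 43.6, 323.5]
ee_rot: [-0.0, 1.0, -0.0, -0.0]
force: [-0.2, -0.2, -1.1]
grip_width: 0.226
```

>>> play_rows(
  motion=[
    [[-4,9,0],[0,0,0]],
    [[-8,18,0],[0,0,0]],
    [[-9,20,0],[0,0,0]],
    [[-9,20,0],[0,0,0]],
    [[-9,20,0],[0,0,0]],
    [[-9,20,0],[0,0,0]],
    [[-9,20,0],[0,0,0]],
    [[-9,20,0],[0,0,0]],
    [[-9,20,0],[0,0,0]],
    [[-9,20,0],[0,0,0]],
    [[-9,20,0],[0,0,0]],
    [[-9,20,0],[0,0,0]],
    [[-9,20,0],[0,0,0]],
    [[-9,20,0],[0,0,0]],
    [[-9,20,0],[0,0,0]],
    [[-9,20,0],[0,0,0]],
    [[-9,20,0],[0,0,0]],
    [[-9,20,0],[0,0,0]],
    [[-6,14,0],[0,0,0]],
    [[-2,4,0],[0,0,0]],
  ],
)

```text
time_s: 23.08
eef_pos: [372.2, -323.1, 322.7]
ee_rot: [-0.001, 1.0, -0.001, -0.001]
force: [-0.5, 0.2, -0.1]
grip_width: 0.227
```

>>> play_rows(
  motion=[
    [[0,0,0],[0,0,0]],
    [[0,0,0],[0,0,0]],
    [[0,0,0],[0,0,0]],
    [[0,0,0],[0,0,0]],
  ],
)

```text
time_s: 23.42
eef_pos: [374.1, -320.6, 323.8]
ee_rot: [-0.0, 1.0, 0.001, 0.0]
force: [-0.0, -0.4, -0.8]
grip_width: 0.225
```

>>> play_rows(
  motion=[
    [[0,0.8,10],[0,0,0]],
    [[0,0,18],[0,0,0]],
    [[0,0,20],[0,0,0]],
    [[0,0,20],[0,0,0]],
    [[0,0,20],[0,0,0]],
    [[0,0,20],[0,0,0]],
    [[0,0,15],[0,0,0]],
    [[0,0,6],[0,0,0]],
    [[0,0,0],[0,0,0]],
    [[0,0,0],[0,0,0]],
    [[0,0,0],[0,0,0]],
  ],
)

```text
time_s: 24.33
eef_pos: [374.2, -322.5, 195.7]
ee_rot: [0.001, 1.0, 0.0, 0.001]
force: [-0.0, -0.4, -0.1]
grip_width: 0.225
```

```bash
python3 -c "
from h import *
wcap('w6')
a=ctrl.capture('scene')[170:330,20:170,::-1];b=ctrl.capture('side')[80:240,380:540,::-1]
w=cv2.imread('pics/w6.png')[80:330,180:400]
f=lambda i,h:cv2.resize(i,(int(i.shape[1]*h/i.shape[0]),h),interpolation=cv2.INTER_CUBIC)
x=np.hstack([f(a,270),f(b,270),f(w,270)])[:,:800];cv2.imwrite('pics/c6.png',x)"
```

```text
(no output)
```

View pics/c6.png

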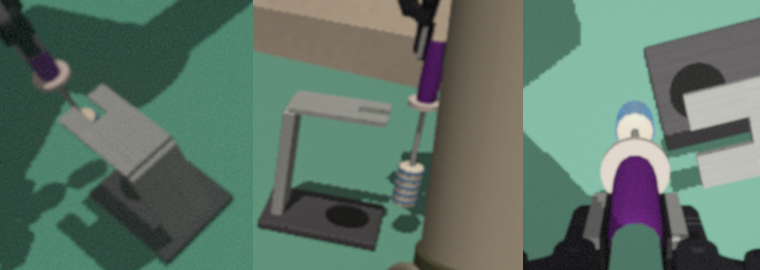

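```bash
python3 -c "
from h import *
np.set_printoptions(precision=1,suppress=True)
C=lambda u,v:((u-523)/1.08+180,v/1.08+80)
A=watz('w6',C(684,96),155);B=watz('w6',C(705,188),155);M=(A+B)/2;d=A-B
print(A,B,M,'w',np.linalg.norm(d),'yaw',np.degrees(np.arctan2(-d[0],d[1])))
for yaw in(13.5,14.2,15):
    y=np.radians(yaw);print(yaw,'seat',M+25*np.array([np.cos(y),np.sin(y),0]))
print('collar',watz('w6',C(635,173),174), ctrl.sense()['eef_pos'])
cv2.imwrite('pics/w6z.png',cv2.resize(cv2.imread('pics/w6.png')[130:290,240:440],None,fx=4,fy=3.7,interpolation=cv2.INTER_CUBIC))
"
```

```text
[ 400.7 -286.5  155. ] [ 414.9 -340.7  155. ] [ 407.8 -313.6  155. ] w 56.11514206208116 yaw 14.68339923868087
13.5 seat [ 432.1 -307.8  155. ]
14.2 seat [ 432.  -307.5  155. ]
15 seat [ 431.9 -307.1  155. ]
collar [ 374.  -323.9  174. ] [ 374.  -322.4  195.5]
```

View pics/w6z.png

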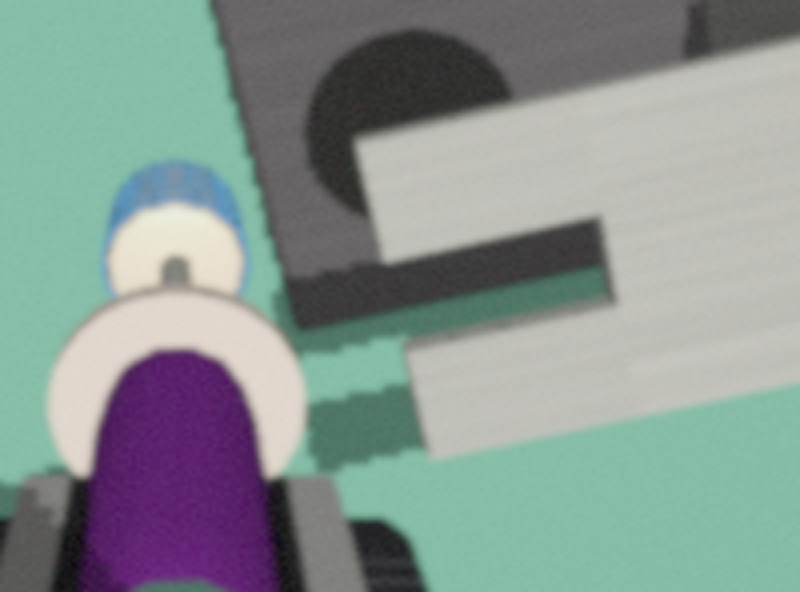

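>>> play_rows(
  motion=[
    [[0,-0.8,0],[0,0,0]],
    [[4,-1,0],[0,0,0]],
    [[6,-1.6,0],[0,0,0]],
    [[6,-1.6,0],[0,0,0]],
    [[6,-1.6,0],[0,0,0]],
    [[6,-1.6,0],[0,0,0]],
    [[6,-1.5,0],[0,0,0]],
    [[6,-1.5,0],[0,0,0]],
    [[6,-1.5,0],[0,0,0]],
    [[6,-1.5,0],[0,0,0]],
    [[4,-1,0],[0,0,0]],
    [[2,-0.5,0],[0,0,0]],
    [[0,0,0],[0,0,0]],
    [[0,0,0],[0,0,0]],
    [[0,0,0],[0,0,0]],
    [[0,0,0],[0,0,0]],
  ],
)

```text
time_s: 25.82
eef_pos: [431.6, -306.6, 194.9]
ee_rot: [0.0, 1.0, -0.0, 0.0]
force: [0.4, -0.4, -1.1]
grip_width: 0.225
```

>>> play_rows(
  motion=[
    [[0,0,2],[0,0,0]],
    [[0,0,3],[0,0,0]],
    [[0,0,3],[0,0,0]],
    [[0,0,2],[0,0,0]],
    [[0,0,1],[0,0,0]],
    [[0,0,1],[0,0,0]],
    [[0,0,0],[0,0,0]],
    [[0,0,0],[0,0,0]],
    [[0,0,0],[0,0,0]],
  ],
)

```text
time_s: 26.57
eef_pos: [431.9, -306.5, 182.9]
ee_rot: [0.0, 1.0, 0.0, 0.0]
force: [0.7, 0.8, -0.6]
grip_width: 0.226
```

>>> play_rows(
  motion=[
    [[0,0,0.5],[0,0,0]],
    [[0,0,0.5],[0,0,0]],
    [[0,0,0],[0,0,0]],
    [[0,0,0],[0,0,0]],
    [[0,0,0],[0,0,0]],
  ],
)

```text
time_s: 26.98
eef_pos: [431.8, -306.5, 181.8]
ee_rot: [0.0, 1.0, -0.0, -0.0]
force: [0.2, 0.1, -1.5]
grip_width: 0.228
```

>>> play_rows(
  motion=[
    [[0,0,0.4],[0,0,0]],
    [[0,0,0.4],[0,0,0]],
    [[0,0,0],[0,0,0]],
    [[0,0,0],[0,0,0]],
    [[0,0,0],[0,0,0]],
  ],
)

```text
time_s: 27.4
eef_pos: [431.8, -306.5, 181.0]
ee_rot: [0.0, 1.0, 0.0, 0.0]
force: [0.4, -0.1, -0.0]
grip_width: 0.226
```

>>> play_rows(
  motion=[
    [[0,0,0.4],[0,0,0]],
    [[0,0,0],[0,0,0]],
    [[0,0,0],[0,0,0]],
    [[0,0,0],[0,0,0]],
  ],
)

```text
time_s: 27.73
eef_pos: [431.8, -306.6, 180.8]
ee_rot: [0.0, 1.0, -0.0, 0.0]
force: [0.3, 0.0, 1.8]
grip_width: 0.227
```

>>> play_rows(
  motion=[
    [[0,0,0],[0,0,0]],
    [[0,0,0],[0,0,0]],
    [[0,0,0],[0,0,0]],
    [[0,0,0],[0,0,0]],
    [[0,0,0],[0,0,0]],
    [[0,0,0],[0,0,0]],
    [[0,0,0],[0,0,0]],
    [[0,0,0],[0,0,0]],
    [[0,0,0],[0,0,0]],
    [[0,0,0],[0,0,0]],
    [[0,0,0],[0,0,0]],
    [[0,0,0],[0,0,0]],
  ],
  fingers=80,
)

```text
time_s: 28.73
eef_pos: [431.8, -306.5, 180.6]
ee_rot: [-0.0, 1.0, 0.0, 0.0]
force: [-0.4, 0.2, -0.5]
grip_width: 0.937
```

>>> play_rows(
  motion=[
    [[0,0,-5],[0,0,0]],
    [[0,0,-15],[0,0,0]],
    [[0,0,-15],[0,0,0]],
    [[0,0,-15],[0,0,0]],
    [[0,0,-15],[0,0,0]],
    [[0,0,-15],[0,0,0]],
    [[0,0,-10],[0,0,0]],
    [[0,-15,0],[0,0,0]],
    [[0,-15,0],[0,0,0]],
    [[0,0,0],[0,0,0]],
    [[0,0,0],[0,0,0]],
    [[0,0,0],[0,0,0]],
  ],
)

```text
time_s: 29.73
eef_pos: [431.8, -276.5, 270.4]
ee_rot: [-0.0, 1.0, 0.0, -0.0]
force: [0.7, 0.1, 0.2]
grip_width: 0.938
```

```bash
python3 -c "
from h import *
wcap('w7')
np.set_printoptions(precision=1,suppress=True)
b=ctrl.capture('side')[:,:,::-1];a=ctrl.capture('scene')[:,:,::-1]
f=lambda i,h:cv2.resize(i,(int(i.shape[1]*h/i.shape[0]),h),interpolation=cv2.INTER_CUBIC)
w=cv2.imread('pics/w7.png')[130:280,210:400]
top=np.hstack([f(b[80:240,370:530],300),f(w,300)]);bot=np.hstack([f(a,280),f(b,280)])
W=max(top.shape[1],bot.shape[1]);p=lambda i:cv2.copyMakeBorder(i,0,0,0,W-i.shape[1],cv2.BORDER_CONSTANT)
cv2.imwrite('pics/c7.png',np.vstack([p(top),p(bot)]))
for n in('scene','side'):
  o=cv2.imread(f'pics/{n}0.png');c=a if n=='scene' else b
  h=lambda i:cv2.inRange(cv2.cvtColor(np.ascontiguousarray(i),cv2.COLOR_BGR2HSV),(100,120,50),(120,255,255))[150:300,240:330]
  g=lambda m:[round(m.nonzero()[0].mean(),1),round(m.nonzero()[1].mean(),1)]
  print(n,g(h(o)),g(h(c)))"
```

```text
scene [np.float64(49.4), np.float64(35.5)] [np.float64(50.1), np.float64(35.3)]
side [np.float64(100.9), np.float64(56.0)] [np.float64(100.9), np.float64(56.0)]
```

View pics/c7.png

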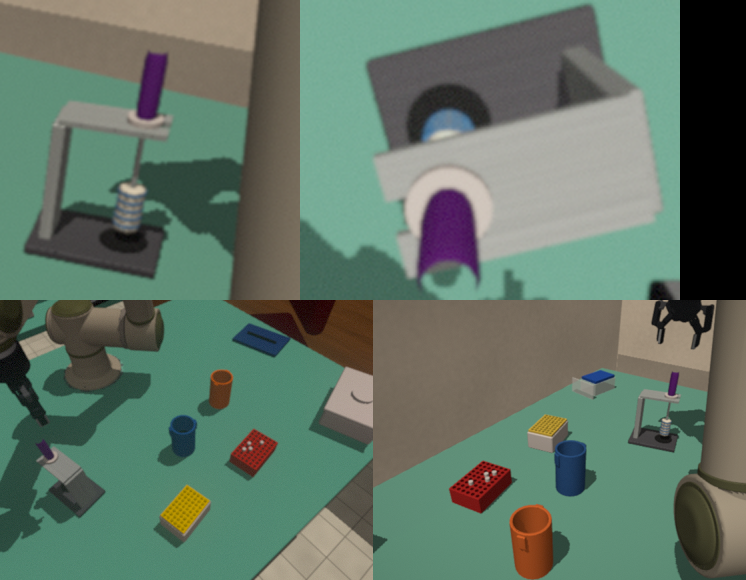

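The brush hangs in the slot with its collar flat on the prongs, as at the start. The gripper is clear and nothing else has moved, so I'm handing in.

```bash
python3 -c "
from rig import ctrl
print(ctrl.finish_job())"
```

```text
the job is handed in; nothing more can be done
None
```

The job is done and handed in at about 30 s of robot time. The blue bucket was brushed with four press-and-draw strokes, and the brush is back in its stand.

- **Brushing:** I felt for the bottom in steps of 3 mm or less and found the cushion about 53 mm above the bench. Each stroke pressed with about 5–7 N: the readings were 5.2, 4.8, 4.8 and 6.1 N, plus about 0.9 N for the brush's weight. I then drew the tip up to about 14 mm below the rim, with the brush upright and within a few mm of the bore's centre. I read the force at the start and end of each stroke, not continuously.
- **Return:** The last pictures show the collar flat on both prongs with the stem in the slot, and the gripper open and clear.
- **Other things:** In the blue bucket's colour outline I found no shift in the side view and under 1 pixel in the scene view. By eye, the orange bucket, tip box and tube rack stand where they did.
- **Disagreement:** The scene and side cameras differed by up to about 12 mm on positions, so I used the wrist camera for the grasp, the bucket and the return to the stand.

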